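Release a spare castor wheel from its gravity lane

TASK

Three spare castor wheels stand in sloping lanes on the stores counter, each held back by a sprung stop. Push the yellow button beside the lane of the blue wheel all the way down and keep it down until that wheel has rolled out to the low end of its lane, then let the button spring back up. Do not touch the blue wheel yourself, and leave the grey and the orange wheel held where they are.

Things in the scene. Friction and masses are not known exactly. Their poses are not given: they have to be found in the camera images.
- blue_button (a point): Centre of the top of the yellow button of the blue wheel's lane: disc 36 mm across, top 115 mm above the table. It goes straight down 26 mm to a firm end, freeing the wheel in the last 5 mm; the spring takes 2 N at first, 5 N at the bottom, and lifts it again. x points level up the lane, away from the robot, y left, z up. Housing below: 56 x 50 mm, 70 mm high. The lane's middle lies at y = -52 mm.
- blue_wheel: Blue castor wheel to release, 60 mm across, 32 mm wide, 0.12 kg, upright in a brown channel 44 mm wide that slopes down to the robot. Origin at its centre; y is the axle. Held, it is 49 mm further up the lane than its button, top 127 mm above the table. Freed, it rolls about 140 mm towards the robot, to the lane's end wall, and stays there; takes about 1 s.
- grey_wheel: Castor wheel with grey tread, 60 mm across, 32 mm wide; origin at its centre. A bystander, held in a lane of its own that looks like the blue wheel's and has its own yellow button on the lane's left as the robot sees it. The three lanes stand side by side in any order, 12 cm or more between buttons, each turned up to 10 degrees.
- orange_wheel: Castor wheel with orange tread, 60 mm across, 32 mm wide; origin at its centre. A bystander, held in a lane of its own that looks like the blue wheel's and has its own yellow button on the lane's left as the robot sees it. The three lanes stand side by side in any order, 12 cm or more between buttons, each turned up to 10 degrees.
There are look-alikes about, which are no part of the job. There is more than one size of the blue_wheel; the one meant has the size given above.

How it is judged:
By the outcome, as a careful person would: the job done as asked, in the order asked, and still so for the second after the job is handed in, with the robot touching nothing.
It also fails if it takes over 32 s, if anything falls off the work surface, if the arm or the gripper's body presses on something with over 40 N, if the wrist force passes 120 N, or if a joint passes its speed limit or range.

ROBOT

A 6-joint arm with a two-finger parallel gripper is mounted at the origin on the work surface. World frame = base frame: x ahead of the robot, y to its left, z up, the work surface at z = 0. Lengths are in mm, angles in rad, forces in N, time in s.
With the tool pointing down it reaches from about 300 to 775 mm from the base axis. Payload 14.6 kg.
Tool frame: the origin (TCP) lies on the front face of the gripper's body, between the roots of the fingers; the fingertips stand 97 mm ahead of it and the grasp point (between the pads) lies 78 mm ahead of it; z points along the fingers, y is the direction in which the jaws open and shut (so a half turn about z gives the same grasp; the last joint's range is limited). The gripper opens to 94 mm and grips with 3 to 60 N. Pads are 16 mm wide; open, the fingers measure 119 mm over their backs; the gripper's body (75 mm by 177 mm) begins 78 mm behind the grasp point.
Start: joints at [-1.319, 0.3, 1.521, -0, 1.321, -0.067], TCP at [172.378, -522.279, 302.646] pointing down, gripper open.
Joint ranges: [-3.03, 3.03], [-0.79, 2.21], [0.23, 2.52], [-1.04, 4.18], [0, 3.07], [-2.55, 2.55]. Speed limits (rad/s): [2.22, 2.22, 2.57, 3.14, 3.14, 3.14].

INTERFACE

Orientations are given as [roll, pitch, yaw] about the fixed x, y, z axes, in that order (R = Rz(yaw) Ry(pitch) Rx(roll)).
In Python, from cell import manip, eyes, finder gives the robot as it stands.
- The arm moves only by the tool drive_tool, never from a script. Its argument "rows" is a list of rows, each an object with "offset": the shift along the tool's x, y, z in mm, a list of three; "spin": the turn about the tool's z in degrees; "jaw": the finger opening in mm, from 0 to 94. In form: [{"offset": [dx, dy, dz], "spin": spin, "jaw": jaw}, ...]. A call has 1 to 20 rows; each row shifts and turns the commanded pose from where the row before left it, along the tool's axes as they then stand; what a row does not reach is not made up. A row lasts 1/10 s, in which the tool goes at most 50 mm and 8.59 degrees, less where a joint would pass 70% of its speed; a pose out of reach is approached as far as the arm can. A call is refused whole if a number of a shift passes 50 or a number of a turn 8.59, either way. A call with a gripper value outside its range is refused whole. The fingers move at their own pace and stop on an object; "force" is the grip in N (left out, the last holds). Time passes only in rows, so rows that do not move let the fingers close. It gives the time, the measured TCP pose, the force and the opening at its end, in the units of the state.
- manip.read_state(): the state, without advancing time (a new reading comes with each control period).
- eyes.camera(name): name is "scene" or "top"; returns a dict with "color" (420x560x3 uint8, blue, green, red), "depth" (420x560 float32, mm along the optical axis (not along the pixel's ray), 0 where there is no reading), "vfov" (degrees; the focal length in pixels is half the picture's height over the tangent of half this angle, whatever the lens; pixels are square), "cx", "cy" (the principal point, pixels), "rvec" (rotation vector, rad) and "tvec" (3), from world to camera coordinates, as OpenCV has them. Camera axes: x right, y down, z forward; pixel columns grow to the right and rows downward; lengths in mm; the calibration is good to about 2 mm. A picture is of the moment at which its call begins.
- manip.sign_off(): hands the job in, once; it reports no verdict.
Trained networks look in the newest picture that a camera, given by its name, has taken for a name from the list of things; names that differ only in an ending like _2 or _b are one class to them, and where a whole thing is asked for, a point or a joint stands for the part that bears it (a point fixed in the world has none). Each returns a list of dicts, best first, with "p" (0 to 1); they miss things now and then, are a little off and sometimes report something else, mostly with a low value. They report only what shows in the picture. A call takes as long as a camera call. They do not tell look-alikes from the thing itself.
- finder.find_in(camera, target): "uv" ([column, row] in pixels, amid what is visible of it).
The state is a dict: "clock": time; "joints": joint angles; "qd": joint speeds; "effort": joint torques, N m; "eef_pos": TCP position; "eef_rot": TCP orientation; "wrist_force": force on the tool from outside, world axes, zero at the start; "moment": the same for the moment, N m; "finger_gap": finger opening in mm.
Only numpy, scipy, OpenCV 4.12 (cv2) and the standard library are available. Lean on these libraries where they do the work, as an engineer would, in place of code of your own. Each camera call takes 0.05 s, during which the arm holds its last target. There are 200 camera calls.

## Working session

There is one attempt and no reset: what is moved stays moved. The work goes in short steps, Python scripts to look and compute and a tool call to move; the robot and the scene stay as the last step left them, time stands still between calls to the robot, and variables do not carry over. Pictures are saved under pics/ and viewed, about 8 in all and at most 12, crops included, and the job is handed in when it is done.

Besides the shell and the picture viewer there is one more tool, called after ">>>" by a JSON object that holds its "api" and its "payload", one argument or row to a line. drive_tool: Moves the arm, as the interface text tells. Its arguments: {"type":"object","properties":{"rows":{"type":"array","items":{"type":"object","properties":{"offset":{"type":"array","items":{"type":"number"}},"spin":{"type":"number"},"jaw":{"type":"number"}}}},"force":{"type":"number"}},"required":["rows"]}

```bash
mkdir -p pics; cat > h.py <<'E'
import numpy as np, cv2
from cell import manip, eyes, finder
def world(c,u,v,win=2):
    d=c["depth"]; h=d.shape[0]; f=h/2/np.tan(np.radians(c["vfov"])/2)
    p=d[int(v)-win:int(v)+win+1,int(u)-win:int(u)+win+1]; p=p[p>0]
    if not len(p): return None
    z=np.median(p); R=cv2.Rodrigues(np.array(c["rvec"],float))[0]
    return R.T@(np.array([(u-c["cx"])/f*z,(v-c["cy"])/f*z,z])-np.array(c["tvec"],float).ravel())
E
python3 - <<'E'
from h import *
ims=[]
for n in("scene","top"):
    c=eyes.camera(n); cv2.imwrite(f"pics/{n}1.png",c["color"])
    for t in("blue_button","blue_wheel","grey_wheel","orange_wheel"):
        for r in finder.find_in(n,t): 
            w=world(c,*r["uv"]); print(n,t,np.round(r["uv"]),round(r["p"],2),None if w is None else w.round())
print(manip.read_state())
E
```

```text
scene blue_button [373. 277.] 0.83 [596. 214. 115.]
scene blue_wheel [329. 280.] 0.91 [638. 161. 122.]
scene blue_wheel [416. 236.] 0.75 [398. 241.  69.]
scene blue_wheel [244. 312.] 0.74 [708.  54.  69.]
scene grey_wheel [262. 202.] 0.81 [503. -34. 125.]
scene orange_wheel [150. 206.] 0.6 [ 600. -226.  116.]
top blue_button [166. 174.] 0.95 [584. 211. 115.]
top blue_wheel [159. 290.] 0.91 [373. 222.  82.]
top blue_wheel [266. 128.] 0.84 [682.  36.  83.]
top blue_wheel [202. 156.] 0.83 [616. 146. 125.]
top grey_wheel [304. 230.] 0.88 [490. -39. 127.]
top orange_wheel [416. 182.] 0.8 [ 579. -235.  126.]
{'clock': 0.5, 'joints': array([-1.31859787e+00,  2.99944738e-01,  1.52105211e+00, -1.38943739e-05,
        1.32069174e+00, -6.66049846e-02]), 'qd': array([-2.99008080e-04, -5.75376906e-04, -1.20143496e-03, -8.20474305e-05,
       -1.29769667e-03, -3.11684436e-04]), 'effort': array([-9.07737958e-04, -5.31344211e+01, -3.52738059e+01,  7.08093471e-02,
        2.15061771e-02, -1.93717955e-05]), 'eef_pos': array([ 172.37392202, -522.26824992,  302.59896625]), 'eef_rot': array([-3.14149604e+00,  7.04688507e-06,  3.18806882e-01]), 'wrist_force': array([-0.11846813, -0.09143112,  0.51531373]), 'moment': array([ 0.04068201,  0.00762019, -0.03435231]), 'finger_gap': 94.1290665829888}
```

View pics/scene1.png

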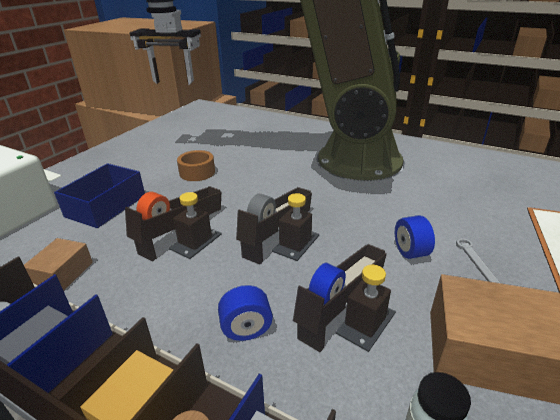

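View pics/top1.png

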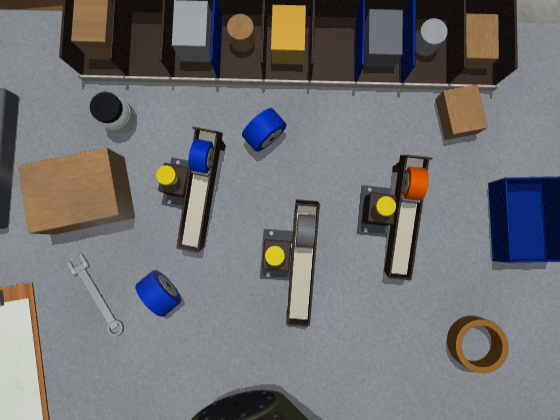

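The top view shows the blue wheel in its lane at (202,156), with its button on the lane's left at (166,174). The blue wheels at (159,290) and (266,128) lie loose on the table, so they're look-alikes. The grey lane's button is at (275,256) and the orange lane's at (386,206). I'll choose (166,174) and refine it with a yellow mask in both cameras plus a crop.

```bash
python3 - <<'E'
from h import *
for n,s in(("scene",(373,277)),("top",(166,174))):
    c=eyes.camera(n); im=c["color"]; hsv=cv2.cvtColor(im,cv2.COLOR_BGR2HSV)
    m=cv2.inRange(hsv,(22,120,90),(36,255,255))
    k,l,st,ce=cv2.connectedComponentsWithStats(m); i=l[s[1],s[0]]
    ys,xs=np.nonzero(l==i)
    P=np.array([world(c,x,y,0) for x,y in zip(xs,ys) if c["depth"][y,x]>0])
    T=P[abs(P[:,2]-115)<4]
    print(n,ce[i],st[i],len(T),"mid",((T.min(0)+T.max(0))/2).round(1),"mean",T.mean(0).round(1),"ext",np.ptp(T,axis=0).round())
    if n=="top":
        for nm,u,v in(("box",75,190),("jar",108,108),("loose",159,290),("lanetop",209,131),("lanelow",190,246)):
            print(nm,world(c,u,v).round())
        cv2.imwrite("pics/crop.png",cv2.resize(im[110:260,120:300],None,fx=4,fy=4,interpolation=cv2.INTER_CUBIC))
E
```

```text
scene [373.39646465 274.4040404 ] [362 264  24  22 396] 320 mid [583.3 211.6 114.4] mean [585.5 212.2 115.2] ext [36. 34.  6.]
top [165.49044586 174.74522293] [156 165  20  20 314] 301 mid [582.7 211.8 114.8] mean [582.4 211.4 115.1] ext [35. 35.  7.]
box [553. 385.  90.]
jar [711. 336.  85.]
loose [374. 222.  82.]
lanetop [672. 143.  84.]
lanelow [455. 179.  35.]
```

View pics/crop.png

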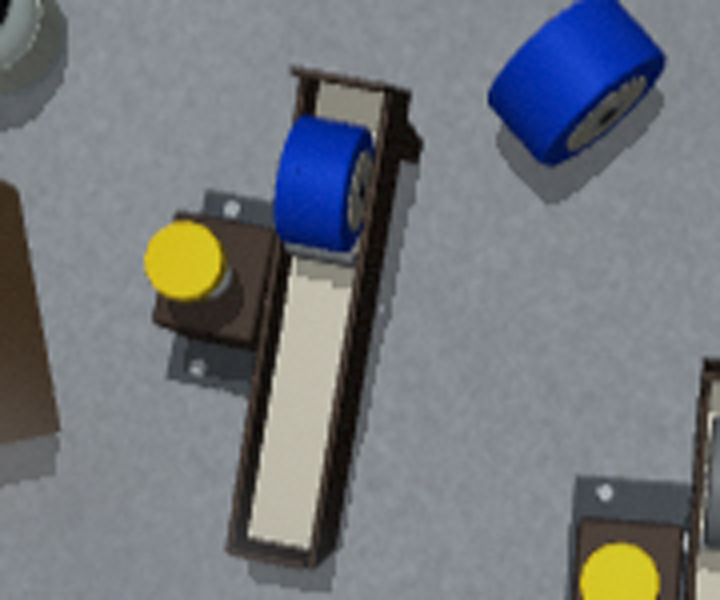

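The crop shows the blue wheel held in its lane at crop (325,185), with the yellow button at crop (185,260) on its left. Both cameras put the button at about (583, 212, 115). Next I close the jaws and fly there at height.

>>> {"api": "drive_tool", "payload": {
  "force": 20,
  "rows": [
    {"offset": [31, -28.4, 0], "spin": 0, "jaw": 0},
    {"offset": [31, -28.4, 0], "spin": 0, "jaw": 0},
    {"offset": [31, -28.4, 0], "spin": 0, "jaw": 0},
    {"offset": [31, -28.4, 0], "spin": 0, "jaw": 0},
    {"offset": [31, -28.4, 0], "spin": 0, "jaw": 0},
    {"offset": [31, -28.4, 0], "spin": 0, "jaw": 0},
    {"offset": [31, -28.4, 0], "spin": 0, "jaw": 0},
    {"offset": [31, -28.4, 0], "spin": 0, "jaw": 0},
    {"offset": [31, -28.4, 0], "spin": 0, "jaw": 0},
    {"offset": [31, -28.4, 0], "spin": 0, "jaw": 0},
    {"offset": [31, -28.4, 0], "spin": 0, "jaw": 0},
    {"offset": [31, -28.4, 0], "spin": 0, "jaw": 0},
    {"offset": [31, -28.4, 0], "spin": 0, "jaw": 0},
    {"offset": [31, -28.4, 0], "spin": 0, "jaw": 0},
    {"offset": [31, -28.4, 0], "spin": 0, "jaw": 0},
    {"offset": [31, -28.4, 0], "spin": 0, "jaw": 0},
    {"offset": [31, -28.4, 0], "spin": 0, "jaw": 0},
    {"offset": [31, -28.4, 0], "spin": 0, "jaw": 0},
    {"offset": [31, -28.4, 0], "spin": 0, "jaw": 0},
    {"offset": [31, -28.4, 0], "spin": 0, "jaw": 0}
  ]
}}

```text
clock: 2.6
eef_pos: [583.7, 213.1, 302.6]
eef_rot: [-3.142, -0.0, 0.319]
wrist_force: [0.4, -1.6, -0.6]
finger_gap: 0.3
```

>>> {"api": "drive_tool", "payload": {
  "rows": [
    {"offset": [0, 0, 30], "spin": 0, "jaw": 0},
    {"offset": [0, 0, 30], "spin": 0, "jaw": 0},
    {"offset": [0, 0, 18], "spin": 0, "jaw": 0},
    {"offset": [0, 0, 0], "spin": 0, "jaw": 0},
    {"offset": [0, 0, 0], "spin": 0, "jaw": 0}
  ]
}}

```text
clock: 3.1
eef_pos: [583.3, 211.5, 225.4]
eef_rot: [3.142, -0.001, 0.319]
wrist_force: [0.5, 0.2, 0.0]
finger_gap: 0.7
```

```bash
python3 - <<'E'
from h import *
c=eyes.camera("scene"); cv2.imwrite("pics/hover.png",cv2.resize(c["color"][150:370,230:470],None,fx=2.5,fy=2.5))
print(manip.read_state()["wrist_force"])
E
```

```text
[-0.35664679 -0.20948476  0.62307221]
```

View pics/hover.png

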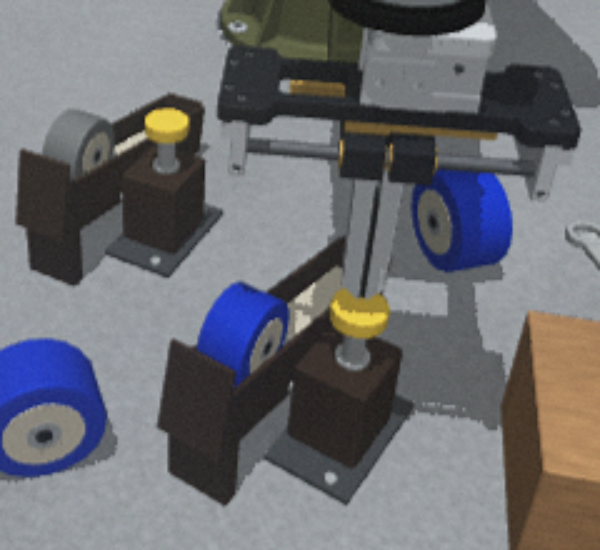

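The closed fingertips at crop (365,290) sit just above the blue lane's button at (360,315), with a 13 mm gap. Pressing now: 38 mm down to near the end, then hold.

>>> {"api": "drive_tool", "payload": {
  "rows": [
    {"offset": [0, 0, 8], "spin": 0, "jaw": 0},
    {"offset": [0, 0, 8], "spin": 0, "jaw": 0},
    {"offset": [0, 0, 6], "spin": 0, "jaw": 0},
    {"offset": [0, 0, 6], "spin": 0, "jaw": 0},
    {"offset": [0, 0, 5], "spin": 0, "jaw": 0},
    {"offset": [0, 0, 3], "spin": 0, "jaw": 0},
    {"offset": [0, 0, 2], "spin": 0, "jaw": 0},
    {"offset": [0, 0, 0], "spin": 0, "jaw": 0},
    {"offset": [0, 0, 0], "spin": 0, "jaw": 0}
  ]
}}

```text
clock: 4.05
eef_pos: [583.2, 211.4, 186.9]
eef_rot: [3.142, -0.001, 0.319]
wrist_force: [2.0, 0.2, 3.3]
finger_gap: 0.6
```

>>> {"api": "drive_tool", "payload": {
  "rows": [
    {"offset": [0, 0, 1], "spin": 0, "jaw": 0},
    {"offset": [0, 0, 0.5], "spin": 0, "jaw": 0},
    {"offset": [0, 0, 0], "spin": 0, "jaw": 0},
    {"offset": [0, 0, 0], "spin": 0, "jaw": 0}
  ]
}}

```text
clock: 4.45
eef_pos: [583.3, 211.5, 186.3]
eef_rot: [3.142, -0.001, 0.319]
wrist_force: [-2.0, -0.6, 12.0]
finger_gap: 0.2
```

```bash
python3 - <<'E'
from h import *
c=eyes.camera("scene"); cv2.imwrite("pics/press.png",cv2.resize(c["color"][150:370,230:470],None,fx=2.5,fy=2.5))
for n in("scene","top"):
    c=eyes.camera(n)
    for r in finder.find_in(n,"blue_wheel"): print(n,r["uv"],r["p"],world(c,*r["uv"]))
print(manip.read_state()["wrist_force"],manip.read_state()["eef_pos"])
E
```

```text
scene [242.2, 311.8] 0.72 [709.41934366  52.22728745  69.19184715]
scene [361.3, 253.1] 0.62 [504.34257026 168.97302258  77.28797236]
scene [416.1, 243.2] 0.59 [404.72882348 245.2150931   57.18911591]
top [265.2, 130.2] 0.76 [677.06002373  36.75971638  81.99838594]
top [189.7, 233.9] 0.59 [477.53710184 167.29066588  95.95842406]
[-0.8410337  -0.8028025  13.73853513] [583.27772636 211.48926801 186.31311164]
```

View pics/press.png

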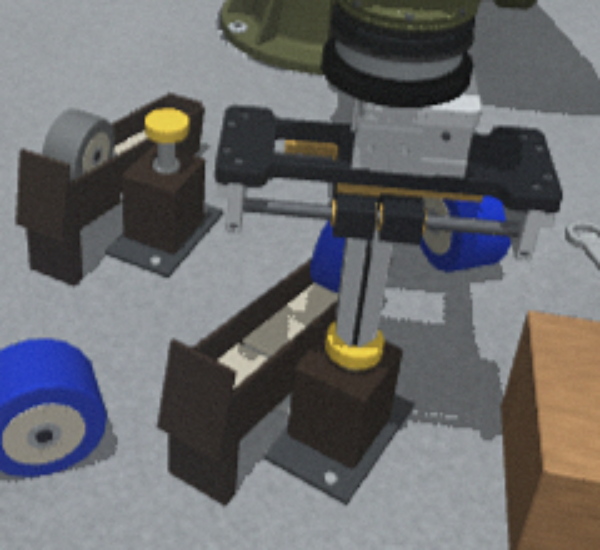

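The firm end is reached: 13 N at full depth, with the button down at crop (355,345). The wheel has already rolled down to crop (330,255). I'll keep holding and confirm it has settled.

>>> {"api": "drive_tool", "payload": {
  "rows": [
    {"offset": [0, 0, 0], "spin": 0, "jaw": 0},
    {"offset": [0, 0, 0], "spin": 0, "jaw": 0},
    {"offset": [0, 0, 0], "spin": 0, "jaw": 0},
    {"offset": [0, 0, 0], "spin": 0, "jaw": 0},
    {"offset": [0, 0, 0], "spin": 0, "jaw": 0},
    {"offset": [0, 0, 0], "spin": 0, "jaw": 0},
    {"offset": [0, 0, 0], "spin": 0, "jaw": 0},
    {"offset": [0, 0, 0], "spin": 0, "jaw": 0},
    {"offset": [0, 0, 0], "spin": 0, "jaw": 0},
    {"offset": [0, 0, 0], "spin": 0, "jaw": 0},
    {"offset": [0, 0, 0], "spin": 0, "jaw": 0},
    {"offset": [0, 0, 0], "spin": 0, "jaw": 0}
  ]
}}

```text
clock: 5.9
eef_pos: [583.3, 211.5, 186.3]
eef_rot: [3.142, -0.001, 0.319]
wrist_force: [-1.6, 0.1, 11.8]
finger_gap: 0.4
```

```bash
python3 - <<'E'
from h import *
for n in("scene","top"):
    c=eyes.camera(n)
    for r in finder.find_in(n,"blue_wheel"): print(n,r["uv"],r["p"],world(c,*r["uv"]).round())
cv2.imwrite("pics/held.png",cv2.resize(c["color"][110:330,120:440],None,fx=2.4,fy=2.4))
E
```

```text
scene [417.5, 243.5] 0.92 [404. 248.  57.]
scene [245.0, 309.9] 0.74 [706.  55.  72.]
scene [359.7, 253.1] 0.68 [505. 166.  77.]
top [189.8, 235.1] 0.79 [475. 167.  95.]
top [267.1, 129.1] 0.74 [679.  33.  82.]
```

View pics/held.png

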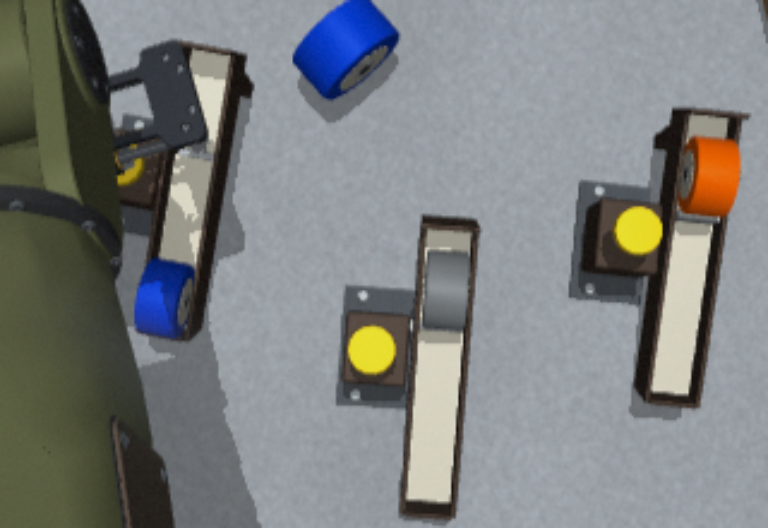

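The blue wheel rests at the low end wall, at crop (165,298). The grey wheel at (447,290) and the orange wheel at (712,175) are still held. Now I release straight up.

>>> {"api": "drive_tool", "payload": {
  "rows": [
    {"offset": [0, 0, -5], "spin": 0, "jaw": 0},
    {"offset": [0, 0, -8], "spin": 0, "jaw": 0},
    {"offset": [0, 0, -10], "spin": 0, "jaw": 0},
    {"offset": [0, 0, -15], "spin": 0, "jaw": 0},
    {"offset": [0, 0, -30], "spin": 0, "jaw": 0},
    {"offset": [0, 0, -30], "spin": 0, "jaw": 0},
    {"offset": [0, 0, -20], "spin": 0, "jaw": 0},
    {"offset": [0, 0, 0], "spin": 0, "jaw": 0},
    {"offset": [0, 0, 0], "spin": 0, "jaw": 0},
    {"offset": [0, 0, 0], "spin": 0, "jaw": 0}
  ]
}}

```text
clock: 7.1
eef_pos: [582.8, 211.3, 301.8]
eef_rot: [-3.141, 0.002, 0.319]
wrist_force: [0.2, 0.0, 0.3]
finger_gap: 0.5
```

```bash
python3 - <<'E'
from h import *
c=eyes.camera("scene"); cv2.imwrite("pics/end.png",c["color"])
for t in("blue_button","blue_wheel","grey_wheel","orange_wheel"):
    for r in finder.find_in("scene",t): print(t,r["uv"],r["p"],world(c,*r["uv"]).round())
s=manip.read_state();print(s["wrist_force"],s["clock"])
E
```

```text
blue_button [371.0, 280.1] 0.89 [600. 213. 112.]
blue_wheel [412.5, 233.6] 0.79 [397. 234.  71.]
blue_wheel [242.1, 310.1] 0.62 [709.  52.  73.]
blue_wheel [368.9, 249.8] 0.57 [500. 180.  86.]
grey_wheel [261.0, 203.9] 0.72 [505. -34. 122.]
orange_wheel [152.4, 203.9] 0.57 [ 595. -226.  117.]
[ 0.04779694 -0.21088436 -0.30445677] 7.35
```

View pics/end.png

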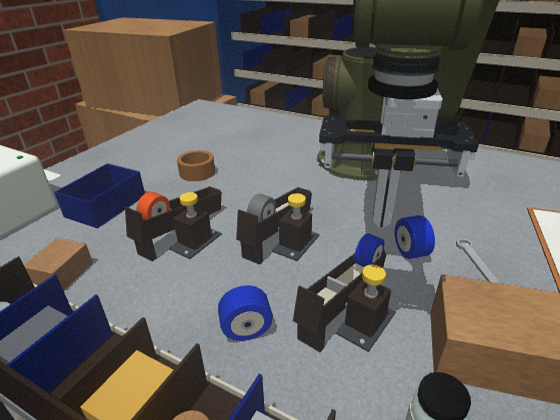

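The button is back up at (373,274) and the blue wheel is at the low end at (369,250). Grey (262,205) and orange (152,206) are still held, and the arm is clear. Handing in.

```bash
python3 -c "from cell import manip; print(manip.sign_off())"
```

```text
the job is handed in; nothing more can be done
None
```

The blue wheel is released and resting at the low end of its lane. I pressed its yellow button to the firm end with closed fingertips (about 12–14 N). I held it for about 1.5 s after that, until pictures showed the wheel at the end wall, then lifted straight off.

The last checks, at 7.35 s on the clock:
- **Button:** it has sprung back up to about its starting height.
- **Other wheels:** the grey and orange wheels are still held where they were.
- **Arm:** it is clear of everything, with the wrist force near zero.

No checks failed. The finder's raw pixels for the button were up to about 15 mm off in x, so I used the centre of the yellow disc instead, where both cameras agreed to about 3 mm.

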